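Uncover the sugar tub and make up the two-cake portion on the scale

ROBOT

A 7-joint arm with a two-finger parallel gripper is mounted at the origin on the work surface. World frame = base frame: x ahead of the robot, y to its left, z up, the work surface at z = 0. Lengths are in mm, angles in rad, forces in N, time in s.
With the tool pointing down it reaches from about 425 to 975 mm from the base axis. Payload 16.7 kg.
Tool frame: the origin (TCP) lies midway between the tips of the shut fingers; the grasp point (between the pads) lies 19 mm behind it; z points along the fingers, x is the direction in which the jaws open and shut, and the axes are right-handed (so a half turn about z gives the same grasp; the last joint's range is limited). The gripper opens to 85 mm and grips with 20 to 120 N. Pads are 22 mm wide; open, the fingers measure 114 mm over their backs; the gripper's body (76 mm by 85 mm) begins 54 mm behind the grasp point. The pads swing forward as they close: fully open they stand 13 mm farther back than shut.
Start: joints at [-1.361, 0.426, 0.074, 1.606, -0.034, 1.111, -0.067], TCP at [237.662, 631.738, 231.302] pointing down, gripper open.
Joint ranges: [-2.85, 2.85], [-0.5, 2.14], [-1.23, 1.37], [0.21, 2.46], [-1.02, 4.16], [0.16, 2.05], [-2.73, 2.73]. Speed limits (rad/s): [1.89, 1.89, 2.39, 2.39, 3.01, 3.01, 3.01].

INTERFACE

Orientations are given as a unit quaternion [x, y, z, w].
In Python, from bench import status, vision, workorder gives the robot as it stands. The module is installed in compiled form; this text tells all that it offers.
- The arm moves only by the shell command python3 -m creep 'ROWS' [FORCE]. ROWS is a JSON object of lists of equal length, an entry for each row: "delta_pos": the shift along the world's x, y, z in m, a list of three; "turn": the turn about the world's z in rad; "jaw": the gripper command: -1 is fully open, 1 is shut, values between are in proportion. In form: {"delta_pos": [[tx, ty, tz], ...], "turn": [turn, ...], "jaw": [jaw, ...]}. A call has 1 to 12 rows; each row shifts and turns the pose as measured when the row begins; what a row does not reach is not made up. A row lasts 1/8 s, in which the tool goes at most 62.5 mm and 10.7 degrees, less where a joint would pass 70% of its speed; a pose out of reach is approached as far as the arm can. A call with a gripper value outside its range is refused whole. The fingers move at their own pace and stop on an object; FORCE is the grip in N (left out, the last holds). Time passes only in rows, so rows that do not move let the fingers close. It gives the time, the measured TCP pose, the force and the opening at its end, in the units of the state.
- status.get_state(): the state, without advancing time (a new reading comes with each control period).
- vision.capture(name): name is "side" or "top" or "wrist"; returns a dict with "pixels" (480x640x3 uint8, red, green, blue), "mtx" (3x3 intrinsics, pixels), "k1" (the pictures are not rectified: a ray, as slopes to the right and down, at radius r is drawn at 1 + k1 r^2 times it, then the intrinsics apply), "R" (3x3) and "t" (3): a world point X has camera coordinates R X + t. Camera axes: x right, y down, z forward; pixel columns grow to the right and rows downward; lengths in mm; the calibration is good to about 2 mm. A picture is of the moment at which its call begins. There is no depth.
- workorder.close_job(): hands the job in, once; it reports no verdict.
The state is a dict: "clock": time; "joints": joint angles; "joint_vel": joint speeds; "effort": joint torques, N m; "position": TCP position; "eef_rot": TCP orientation; "contact_force": force on the tool from outside, world axes, zero at the start; "moment": the same for the moment, N m; "opening": opening from 0.0 (shut) to 1.0 (fully open).
Only numpy, scipy, OpenCV 4.12 (cv2) and the standard library are available. Lean on these libraries where they do the work, as an engineer would, in place of code of your own. Each camera call takes 0.05 s, during which the arm holds its last target.

TASK

Lift the lid off the wide, low metal tub by its knob and set it down on the bench, flat and knob up. Then take the pressed sugar cake out of the tub and lay it flat and centred on top of the cake already on the scale's plate. Set things down rather than dropping them, and leave the tub, the plate with its cake, and everything else on the bench where they stand.

Things in the scene. Friction and masses are not known exactly. Their poses are not given: they have to be found in the camera images.
- tub: Loose round open tub of dull bare metal, 0.9 kg, outside diameter 160 mm at the foot and 164 mm at the rim, 55 mm high, wall 4 mm, bottom 5 mm thick (inner floor 5 mm above the bench). Origin: centre of its underside, on the bench; z up. It stands on one side of the bench (left or right changes), the scale on the other.
- lid: Loose round metal lid on the tub, 0.2 to 0.45 kg: below, a locating disc 144 mm across, 8 mm deep, about 6 mm loose in the tub; then a plate 174 mm across, 5 mm thick, on the rim; then an 18 mm stem and a black cylindrical knob, 32 mm across, 25 to 49 mm above the origin. Origin: centre of its underside (47 mm above the bench when on the tub, 0 when flat on the bench); z up through the knob.
- lid_knob (a point): Centre of the lid's knob, on the lid's axis, 37 mm above the lid's origin and 12 mm below the knob's top.
- cake: Loose hard brown pressed sugar cake in the tub, hidden under the lid: flat disc of 56 mm diameter, 30 mm thick, about 0.1 kg, lying flat on the tub's inner floor, up to 16 mm off the tub's centre. Origin: centre of its underside; z up.
- cake_center (a point): Centre of that cake, 15 mm above its underside.
- base_cake: Loose identical cake (56 mm diameter, 30 mm thick) already lying on the plate on the scale, within 6 mm of the plate's centre. Origin: centre of its underside; z up.
- base_cake_center (a point): Centre of the cake on the plate, 15 mm above its underside.
- plate: Loose white round plate on the scale's pan, 142 mm diameter, nearly flat with a small rolled rim 12 mm high, 0.3 kg; its flat top (about 130 mm wide) is 9 mm above its underside. Origin: centre of its underside, 70 mm above the bench; z up.
- scale: Fixed white bench scale, body 235 mm (its x) by 195 mm (its y), with a rigid flat steel pan of 220 by 190 mm whose top is 70 mm above the bench. Display on its -x side, towards the robot. Origin: centre of its underside; z up.
- canister: Bystander: loose closed steel canister, 94 mm diameter, 140 mm high, taller and narrower than the tub, grey flat top without a knob, towards the far side of the bench. Origin: centre of its underside.
- jar: Bystander: loose closed glass jar, 80 mm diameter, 110 mm high, towards the far side of the bench. Origin: centre of its underside.
- mould: Bystander: loose wooden mould board lying flat, 150 by 75 by 22 mm with a 100 mm handle along its -x; at the far left of the bench. Origin: underside, at the centre of the board part.
- spoon: Bystander: loose steel tasting spoon, 178 mm long along its x, up to 40 mm wide and 10 mm high, lying across in front of the robot. Origin: underside, about its middle.
Not all that is in view belongs to the job. Leave any orange look-alike of the lid alone.

How it is judged (in metres and radians):
On the way, in this order (a step that is already met when the one before it is completed fails the run):
1. the lid is lifted level, clear above the tub (height (world z) of lid above 0.062 m and angle between lid's own z axis and vertical below 0.4 rad), for 0.1 s.
2. the lid lies flat on the bench beside the tub, knob up, released (height (world z) of lid below 0.008 m and angle between lid's own z axis and vertical below 0.1 rad and horizontal distance between lid and tub above 0.16 m and linear speed of lid below 0.03 m/s and contact force between lid and the fingers below 0.1 N), for 0.2 s.
At the end, for the whole second after the job is handed in: Lid flat on the bench (within 8 mm and 0.1 rad), knob up, off the tub. The tub's cake flat (0.1 rad) on the lower cake, centres within 10 mm across; lower cake flat, within 20 mm of the plate's centre; plate level on the scale's pan. All released and at rest (all of step 2 and horizontal distance between cake_center and base_cake_center below 0.01 m and z of cake_center in the frame of base_cake_center between 0.026 and 0.034 m and angle between the z axis of cake and the z axis of plate, either way round below 0.1 rad and angle between base_cake's own z axis and vertical below 0.1 rad and horizontal distance between base_cake and plate below 0.02 m and z of plate in the frame of scale between 0.064 and 0.076 m and angle between plate's own z axis and vertical below 0.06 rad and linear speed of each of cake, base_cake below 0.03 m/s and contact force between cake and the fingers below 0.1 N); the robot touches nothing.
It fails at once if the lid is dropped (falls freely faster than 0.5 m/s) (contact force between lid and the fingers below 0.1 N and linear speed of lid above 0.5 m/s).
It fails at once if the cake is dropped (falls freely faster than 0.5 m/s) (contact force between cake and the fingers below 0.1 N and linear speed of cake above 0.5 m/s).
It fails at once if the tub is moved over 40 mm or tipped (distance of tub from where it was at the start of the episode above 0.04 m or angle between tub's own z axis and vertical above 0.3 rad).
It fails at once if the plate or the cake on it is moved over 30 mm (distance of any of plate, base_cake from where it was at the start of the episode above 0.03 m).
It fails at once if a bystander (canister, jar, mould board, spoon) is moved over 40 mm (distance of any of canister, jar, mould, spoon from where it was at the start of the episode above 0.04 m).
It also fails if it takes over 64 s, if anything falls off the work surface, if the arm or the gripper's body presses on something with over 40 N, if the wrist force passes 120 N, or if a joint passes its speed limit or range.

## Working session

There is one attempt and no reset: what is moved stays moved. The work goes in short steps, Python scripts to look and compute and a shell command to move; the robot and the scene stay as the last step left them, time stands still between calls to the robot, and variables do not carry over. Pictures are saved under pics/ and viewed, and the job is handed in when it is done.

```bash
mkdir -p pics
cat > h.py <<'E'
import numpy as np,cv2,json
from bench import status,vision
def snap(cam,name):
    c=vision.capture(cam); cv2.imwrite(f'pics/{name}.png',c['pixels'][:,:,::-1])
    np.savez(f'pics/{name}.npz',**{k:np.array(c[k]) for k in('pixels','mtx','k1','R','t')}); return c
def load(name): return dict(np.load(f'pics/{name}.npz'))
def px2w(c,u,v,z):
    p=cv2.undistortPoints(np.array([[[u,v]]],float),c['mtx'],np.array([float(c['k1']),0,0,0]))[0,0]
    R=c['R'];t=np.ravel(c['t']); d=R.T@np.array([p[0],p[1],1]); o=-R.T@t
    return o+d*(z-o[2])/d[2]
def w2px(c,X):
    return cv2.projectPoints(np.array([X],float),cv2.Rodrigues(c['R'])[0],np.ravel(c['t']),c['mtx'],np.array([float(c['k1']),0,0,0]))[0][0,0]
def crop(name,u0,v0,u1,v1,s,out):
    im=cv2.imread(f'pics/{name}.png')[v0:v1,u0:u1]; cv2.imwrite(f'pics/{out}.png',cv2.resize(im,None,fx=s,fy=s,interpolation=cv2.INTER_CUBIC))
E
python3 - <<'E'
from h import *
s=status.get_state(); print(s)
snap('top','t0');c=snap('side','s0');snap('wrist','w0')
for n in('t0','s0','w0'):
    c=load(n);print(c['mtx'],c['k1'],-c['R'].T@c['t'].ravel())
E
```

```text
{'clock': 0.0, 'joints': array([-1.36048057,  0.42677717,  0.07380772,  1.60662624, -0.03412197,
        1.11076187, -0.06709556]), 'joint_vel': array([-0.00208606, -0.00062997,  0.00111513, -0.00022716, -0.00128751,
        0.00041343, -0.00145827]), 'effort': array([-6.98036929e-04, -9.49816632e+01,  3.76104936e+00, -4.63523912e+01,
        1.92203955e-02,  9.85845487e-03, -2.07851144e-05]), 'position': array([237.52047745, 631.39215332, 230.57066418]), 'eef_rot': array([ 8.22222475e-01,  5.69165855e-01, -5.21745008e-04,  3.99878331e-04]), 'contact_force': array([ 0.16519039,  0.08992542, -0.50963836]), 'moment': array([ 0.00907279, -0.02989246, -0.01311318]), 'opening': 0.9964742584066308}
[[479.68913447   0.         310.88245366]
 [  0.         479.68913447 237.1921222 ]
 [  0.           0.           1.        ]] 0.016868179407532644 [ 391.04182176   -2.32562501 1116.83817849]
[[603.83637682   0.         316.36966643]
 [  0.         603.83637682 244.59883998]
 [  0.           0.           1.        ]] -0.12808652324166045 [ -16.42396147 -727.00106794  814.60468855]
[[379.5393039    0.         317.48263626]
 [  0.         379.5393039  243.3386099 ]
 [  0.           0.           1.        ]] -0.07238561829671736 [168.94748477 658.09584942 372.98982501]
```

View pics/t0.png

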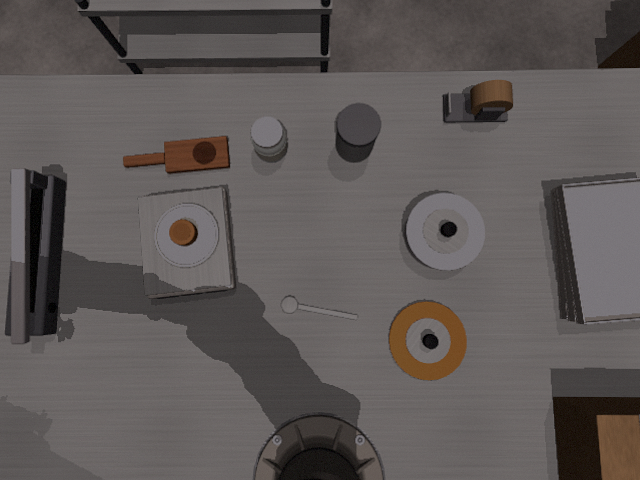

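View pics/s0.png

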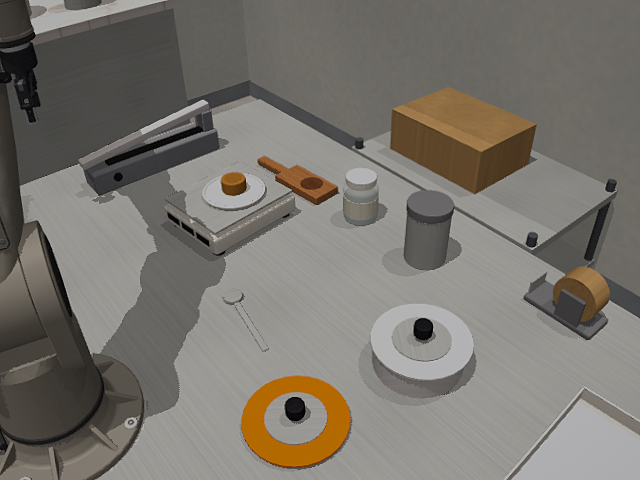

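View pics/w0.png

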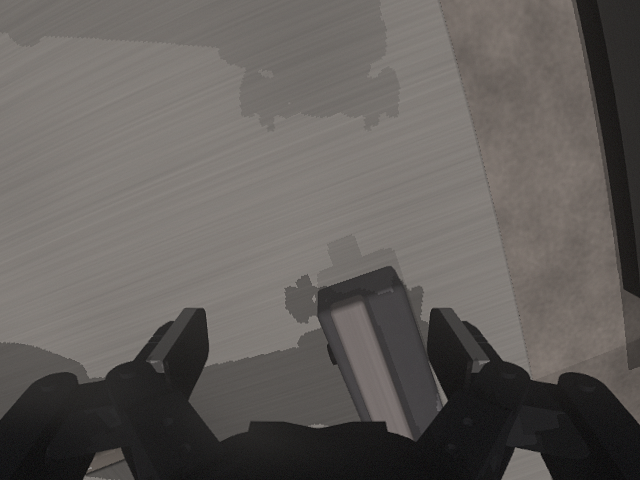

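Top: knob about (448,229), plate about (187,235), cake about (182,232), orange look-alike at (428,341). The tub is on the robot's right and the scale on its left. I'll enlarge and refine these.

Run:
```python
from h import *
crop('t0',400,185,495,275,6,'t0a');crop('t0',130,180,240,305,4.5,'t0b');crop('s0',360,295,485,400,6,'s0a');crop('s0',155,155,305,260,5,'s0b')
```

```text
(no output)
```

View pics/t0a.png

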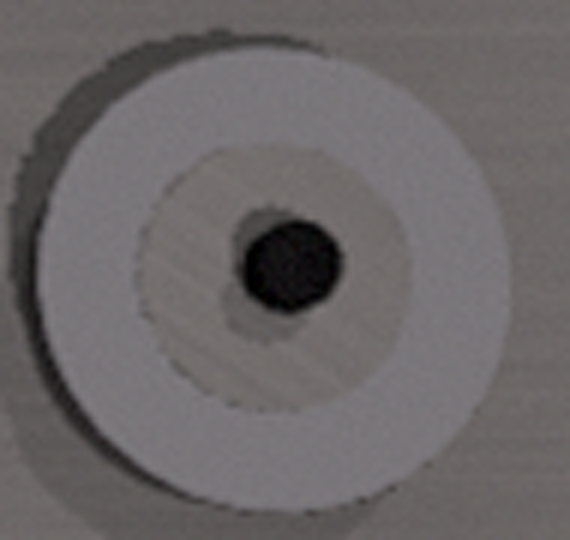

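View pics/t0b.png

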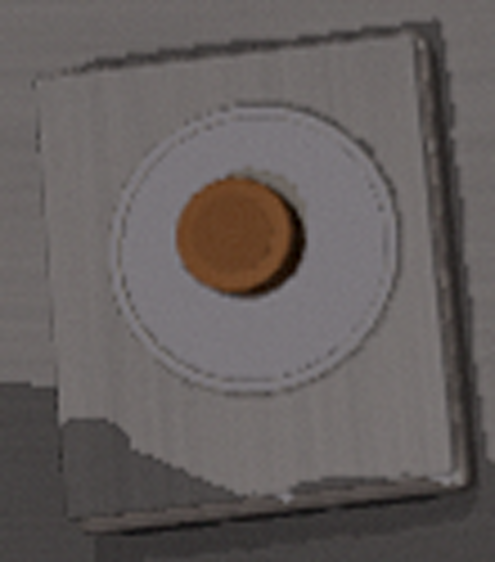

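View pics/s0a.png

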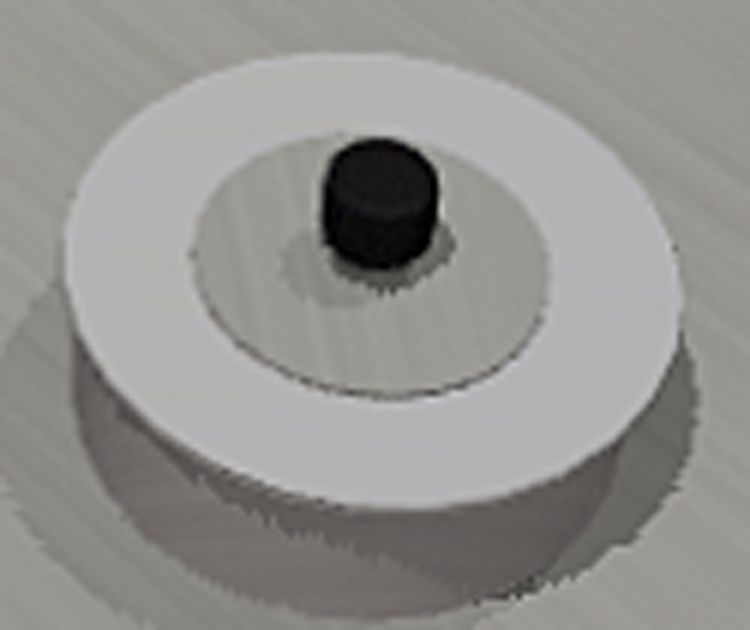

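View pics/s0b.png

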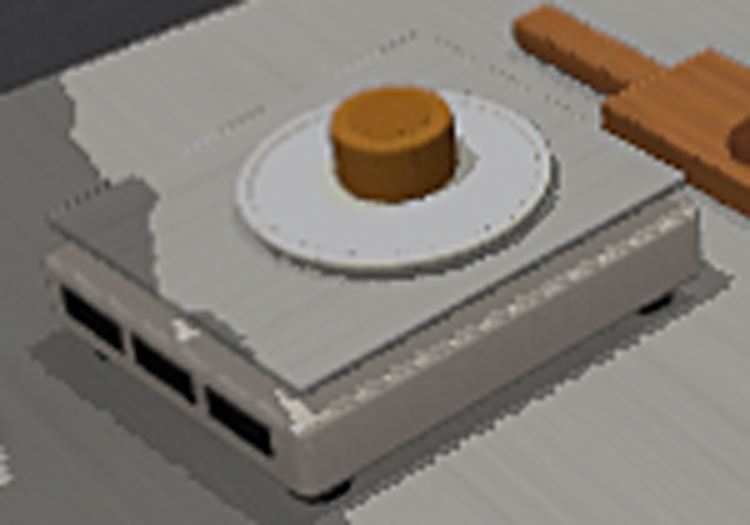

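Run:
```python
from h import *
t=load('t0');s=load('s0')
f=lambda n,*a:print(n,px2w(*a).round(1))
f('knob t',t,449.0,229.2,96); f('knob s',s,360+381/6,295+178/6,96)
f('plate60 t',t,445.6,231.7,60); f('plate60 s',s,360+374/6,295+279/6,60)
f('plate60 s edges',s,360+64/6,295+240/6,60);
f('cake t',t,182.2,232.4,109); f('cake s',s,155+393/5,155+120/5,109)
f('plate t',t,187.1,235.1,82); f('plate s',s,155+394/5,155+179/5,82)
f('orange',t,428,341,5); f('spoon a',t,290,304,5);f('spoon b',t,357,317,3);f('canister',t,358,125,140);f('jar',t,267,133,110)
for n,u,v in(('sc1',138,197),('sc2',222,187),('sc3',233,288),('sc4',146,295)): f(n,t,u,v,70)
# edge fits by projecting circles for checking
for c,n in((t,'t'),(s,'s')):
    pts=[w2px(c,[396+87*np.cos(a),-254+87*np.sin(a),60]) for a in np.linspace(0,6.28,9)[:-1]]
```

```text
knob t [ 542.5 -286.2   96. ]
knob s [ 541.1 -286.1   96. ]
plate60 t [ 542.3 -288.5   60. ]
plate60 s [ 539.  -289.9   60. ]
plate60 s edges [ 482.9 -222.9   60. ]
cake t [536.6 283.2 109. ]
cake s [535.9 281.8 109. ]
plate t [534.5 279.9  82. ]
plate s [530.6 278.   82. ]
orange [ 300.6 -253.5    5. ]
spoon a [384.3  59.2   5. ]
spoon b [354.4 -94.2   3. ]
canister [759.8 -91.3 140. ]
jar [754.5 104.4 110. ]
sc1 [622.5 395.4  70. ]
sc2 [644.4 208.3  70. ]
sc3 [419.6 179.6  70. ]
sc4 [405.3 368.4  70. ]
```

Both cameras agree: knob at (542,-286), base cake at about (536,282.5). I'll set the lid down near (530,-60), which is clear of the spoon, scale and tub.

```bash
python3 -m creep '{"delta_pos":[[0.04,-0.04,0.01],[0.04,-0.045,0.01],[0.04,-0.045,0.0],[0.04,-0.045,0],[0.04,-0.045,0],[0.04,-0.045,0],[0.03,-0.05,0],[0.02,-0.055,0],[0,-0.06,0],[0,-0.06,0],[0,-0.06,0],[0,-0.06,0]],"turn":[0,0,0,0,0,0,0,0,0,0,0,0],"jaw":[-1,-1,-1,-1,-1,-1,-1,-1,-1,-1,-1,-1]}' 60
```

```text
clock: 1.65
position: [530.9, 4.3, 248.7]
eef_rot: [0.82, 0.572, -0.001, 0.0]
contact_force: [-0.0, -0.1, 0.5]
opening: 0.999
```

```bash
python3 -m creep '{"delta_pos":[[0.002,-0.058,0],[0.002,-0.058,0],[0.002,-0.058,0],[0.002,-0.058,0],[0.002,-0.03,-0.01],[0.001,-0.015,-0.02],[0,-0.01,-0.02],[0,0,-0.01],[0,0,0]],"turn":[0,0,0,0,0,0,0,0,0],"jaw":[-1,-1,-1,-1,-1,-1,-1,-1,-1]}' 60; python3 -c "
from h import *
snap('wrist','w1');print(status.get_state()['position'],status.get_state()['joints'])"
```

```text
clock: 2.78
position: [539.0, -296.0, 186.4]
eef_rot: [0.821, 0.57, -0.001, 0.001]
contact_force: [-0.6, 0.2, -0.2]
opening: 1.001
[ 539.26049275 -296.06284812  186.91467889] [-0.00568517  0.40840214  0.52162032  1.81269156 -0.23644015  0.98272451
  1.82666614]
```

View pics/w1.png

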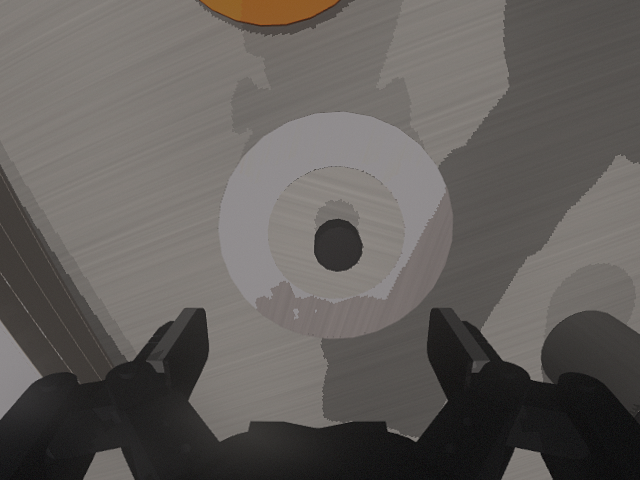

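```bash
python3 -c "
from h import *
c=load('w1');print(px2w(c,338,240,96),px2w(c,336,225,60), w2px(c,[539,-296,187]),w2px(c,[539,-296,96]))"
```

```text
[ 538.63233728 -282.02058024   96.        ] [ 537.9142246  -281.51869892   60.        ] [316.77506186 313.84192601] [317.71385775 247.80229749]
```

```bash
python3 -m creep '{"delta_pos":[[0.001,0.006,-0.02],[0.001,0.004,-0.025],[0,0.001,-0.025],[0,0,-0.02],[0,0,-0.008],[0,0,0]],"turn":[0,0,0,0,0,0],"jaw":[-1,-1,-1,-1,-1,-1]}' 60; python3 -c "
from h import *
snap('wrist','w2');print(status.get_state()['position'],status.get_state()['contact_force'])"
```

```text
clock: 3.58
position: [545.3, -281.8, 90.7]
eef_rot: [0.82, 0.573, 0.002, 0.003]
contact_force: [-0.5, 0.5, 0.1]
opening: 1.002
[ 545.45548581 -281.90262629   91.0442268 ] [-0.26585632 -0.26259     1.0619466 ]
```

View pics/w2.png

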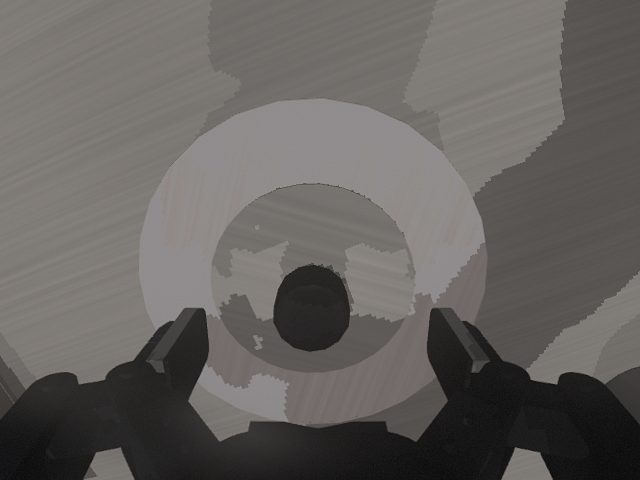

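```bash
python3 -c "
from h import *
c=load('w2');print(px2w(c,312,318,96),px2w(c,313,278,60), w2px(c,[545.4,-281.9,91]))"
```

```text
[ 543.97177901 -283.35817125   96.        ] [ 541.63211307 -282.59048488   60.        ] [316.68715664 313.98913561]
```

```bash
python3 -m creep '{"delta_pos":[[-0.001,-0.001,-0.012],[-0.001,-0.001,-0.010],[0,0,-0.002],[0,0,0],[0,0,0],[0,0,0],[0,0,0],[0,0,0],[0,0,0]],"turn":[0,0,0,0,0,0,0,0,0],"jaw":[-1,-1,-1,1,1,1,1,1,1]}' 60
```

```text
clock: 4.75
position: [544.0, -284.7, 67.2]
eef_rot: [0.82, 0.572, 0.003, 0.004]
contact_force: [-0.1, -1.1, -1.0]
opening: 0.358
```

```bash
python3 -m creep '{"delta_pos":[[0,0,0],[0,0,0.005],[0,0,0.01],[0,0,0.015],[0,0,0.02],[0,0,0.02],[0,0,0.015],[0,0,0]],"turn":[0,0,0,0,0,0,0,0],"jaw":[1,1,1,1,1,1,1,1]}' 80; python3 -c "
from h import *
snap('side','s3');snap('wrist','w3')"
```

```text
clock: 5.75
position: [544.0, -284.7, 158.9]
eef_rot: [0.82, 0.572, 0.003, 0.005]
contact_force: [-0.6, -0.3, -3.4]
opening: 0.349
```

View pics/s3.png

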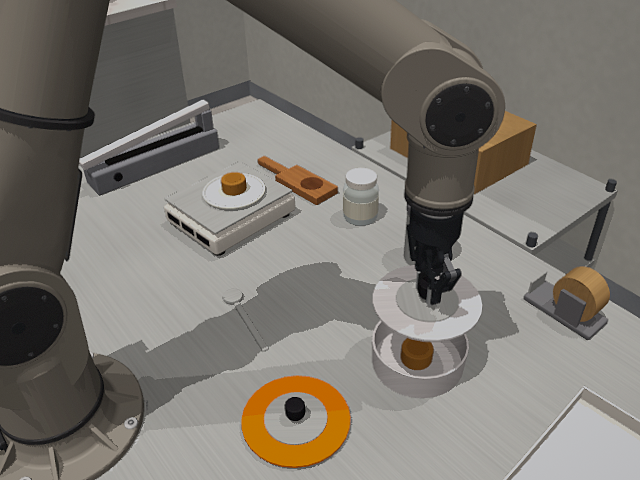

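The lid is lifted, the tub stays put, and the cake shows at about (417,352). The lid looks slightly tilted, so I'll check it in the wrist view.

View pics/w3.png

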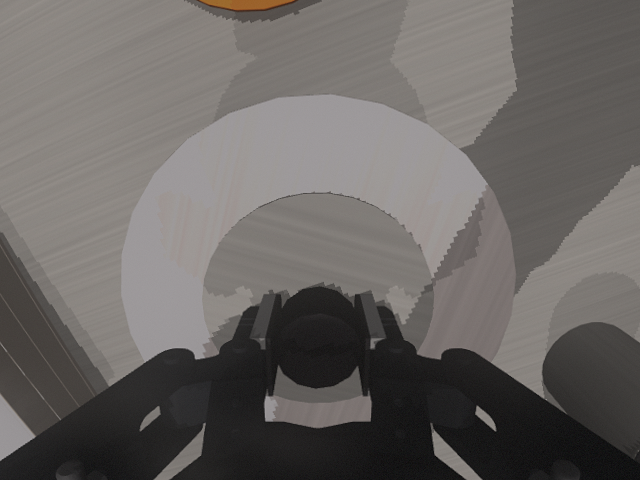

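Run:
```python
from h import *
im=cv2.imread('pics/s3.png');s=load('s3')
# level lid overlay at plate top z=60+92, bottom
for z,r,col in((151.7,87,(0,0,255)),):
    p=[w2px(s,[543+r*np.cos(a),-285+r*np.sin(a),z]) for a in np.linspace(0,6.28,60)]
    cv2.polylines(im,[np.array(p).round().astype(int)],True,col,1)
cv2.imwrite('pics/s3o.png',cv2.resize(im[200:410,340:510],None,fx=4,fy=4 if 0 else 2.8))
```

```text
(no output)
```

View pics/s3o.png

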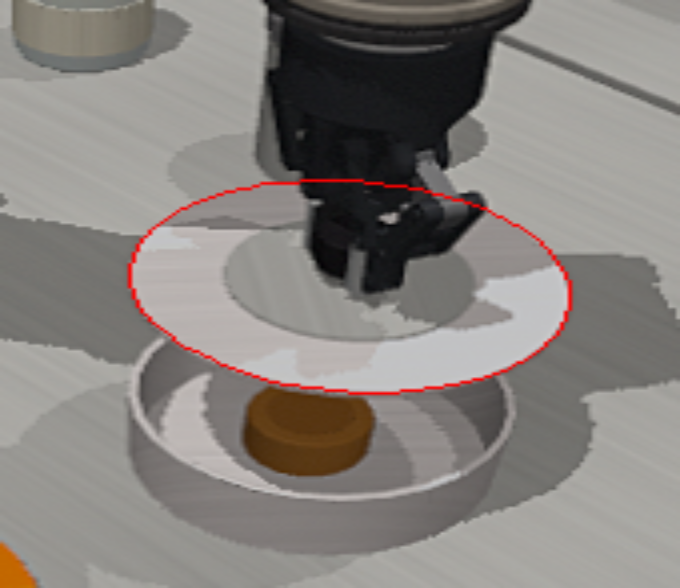

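```bash
python3 -m creep '{"delta_pos":[[-0.001,0.02,0],[-0.002,0.04,0],[-0.002,0.045,0],[-0.002,0.045,0],[-0.002,0.04,0],[-0.002,0.025,-0.01],[-0.001,0.01,-0.02],[0,0,-0.025],[0,0,-0.025],[0,0,-0.02],[0,0,0]],"turn":[0,0,0,0,0,0,0,0,0,0,0],"jaw":[1,1,1,1,1,1,1,1,1,1,1]}' 80
```

```text
clock: 7.22
position: [523.0, -41.3, 47.7]
eef_rot: [0.818, 0.576, -0.002, -0.0]
contact_force: [-0.3, -0.0, -3.5]
opening: 0.353
```

```bash
python3 -m creep '{"delta_pos":[[0,0,-0.012],[0,0,-0.008],[0,0,-0.003],[0,0,-0.002],[0,0,-0.001],[0,0,0]],"turn":[0,0,0,0,0,0],"jaw":[1,1,1,1,1,1]}' 80
```

```text
clock: 7.98
position: [523.8, -40.7, 21.6]
eef_rot: [0.818, 0.576, -0.001, 0.0]
contact_force: [-0.5, 0.2, -2.9]
opening: 0.348
```

```bash
python3 -m creep '{"delta_pos":[[0,0,-0.0015],[0,0,-0.001],[0,0,0]],"turn":[0,0,0],"jaw":[1,1,1]}' 80
```

```text
clock: 8.35
position: [524.1, -40.7, 20.3]
eef_rot: [0.818, 0.576, -0.0, 0.0]
contact_force: [-0.1, 0.2, -1.1]
opening: 0.347
```

```bash
python3 -m creep '{"delta_pos":[[0,0,-0.001],[0,0,0],[0,0,0],[0,0,0],[0,0,0],[0,0,0],[0,0,0.005],[0,0,0.02],[0,0,0.04],[0,0,0.05],[0,0,0.05]],"turn":[0,0,0,0,0,0,0,0,0,0,0],"jaw":[1,1,-0.2,-1,-1,-1,-1,-1,-1,-1,-1]}'
```

```text
clock: 9.72
position: [522.0, -41.3, 187.6]
eef_rot: [0.818, 0.575, -0.003, -0.001]
contact_force: [0.5, 0.8, -0.1]
opening: 1.001
```

```bash
python3 -m creep '{"delta_pos":[[0,0,0.0]],"turn":[0],"jaw":[-1]}'; python3 -c "
from h import *
snap('side','s4');snap('top','t4')
crop('t4',400,180,495,280,6,'t4a')"
```

```text
clock: 9.85
position: [523.8, -41.4, 191.4]
eef_rot: [0.818, 0.575, 0.0, 0.0]
contact_force: [-0.4, 0.2, -0.8]
opening: 0.998
```

View pics/s4.png

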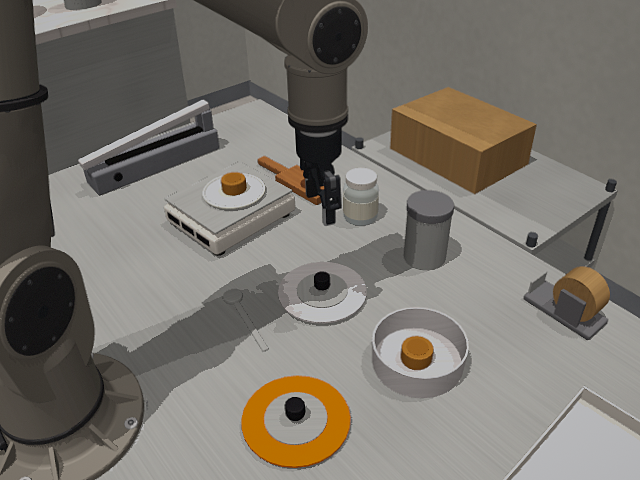

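View pics/t4a.png

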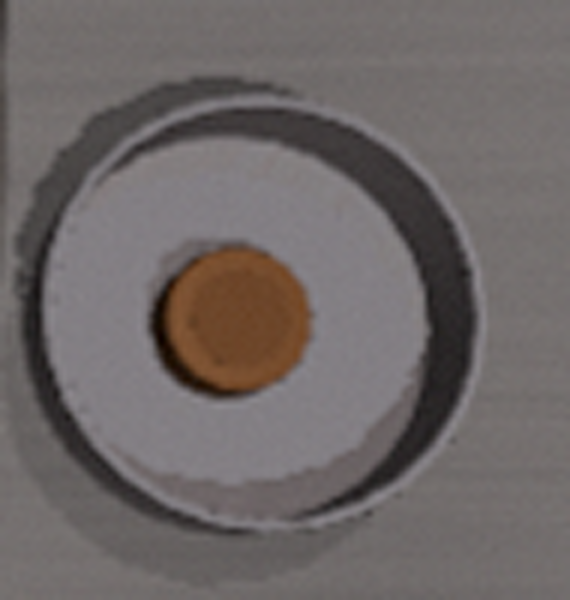

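The lid lies flat, knob up. The cake's top is at about (439.8,233.3) in the top view and (417,347) in the side view.

```bash
python3 -c "
from h import *
t=load('t4');s=load('s4')
crop('s4',365,300,475,395,6,'s4a')
print(px2w(t,439.4,233.0,35),px2w(t,444,232,55),px2w(s,418,346,35))"
```

```text
[ 542.96735623 -281.13332829   35.        ] [ 542.35412889 -286.24663402   55.        ] [ 544.15947775 -277.85128416   35.        ]
```

View pics/s4a.png

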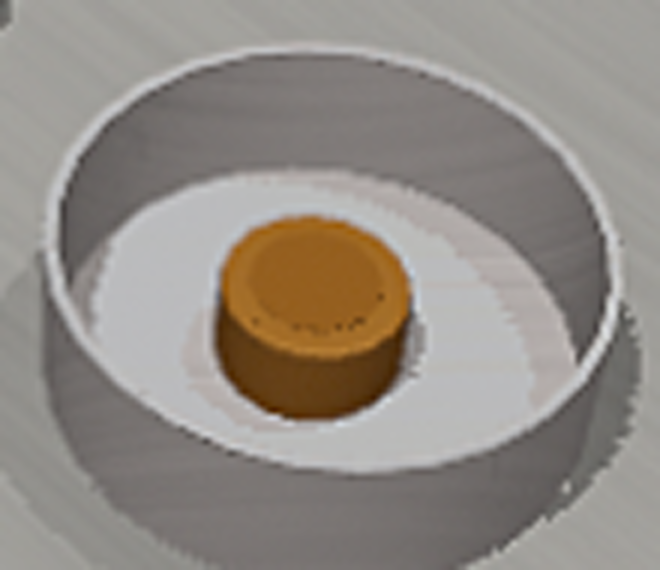

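```bash
python3 -m creep '{"delta_pos":[[0.003,-0.05,0],[0.003,-0.055,0],[0.003,-0.055,0],[0.002,-0.045,-0.005],[0.002,-0.025,-0.02],[0.001,-0.009,-0.02],[0,0,-0.015],[0,0,0],[0,0,0]],"turn":[0,0,0,0,0,0,0,0,0],"jaw":[-1,-1,-1,-1,-1,-1,-1,-1,-1]}' 60; python3 -c "
from h import *
snap('wrist','w5');print(status.get_state()['position'])"
```

```text
clock: 11.08
position: [531.1, -282.0, 116.3]
eef_rot: [0.816, 0.578, -0.007, -0.006]
contact_force: [0.4, 0.2, -0.0]
opening: 1.003
[ 531.2431226  -281.83687991  116.37012094]
```

View pics/w5.png

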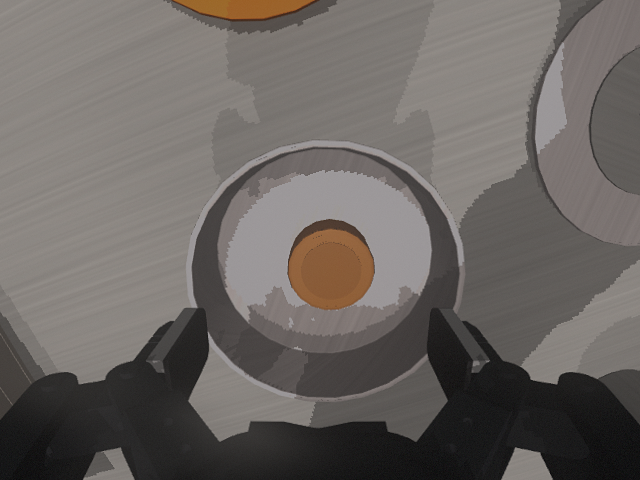

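```bash
python3 -c "
from h import *
c=load('w5');print(px2w(c,331.5,269.5,35),px2w(c,326,270,55))"
```

```text
[ 543.34655275 -277.17126924   35.        ] [ 535.60172706 -278.47101159   55.        ]
```

```bash
python3 -m creep '{"delta_pos":[[0.006,0.001,0],[0.005,0.001,-0.01],[0,0,-0.015],[0,0,-0.015],[0,0,0],[0,0,0]],"turn":[0,0,0,0,0,0],"jaw":[-1,-1,-1,-1,-1,-1]}' 60; python3 -c "
from h import *
snap('wrist','w6');print(status.get_state()['position'])"
```

```text
clock: 11.88
position: [543.7, -278.6, 74.1]
eef_rot: [0.816, 0.579, -0.007, -0.006]
contact_force: [0.4, -1.0, -0.0]
opening: 1.001
[ 543.61737205 -278.54384456   74.09691189]
```

View pics/w6.png

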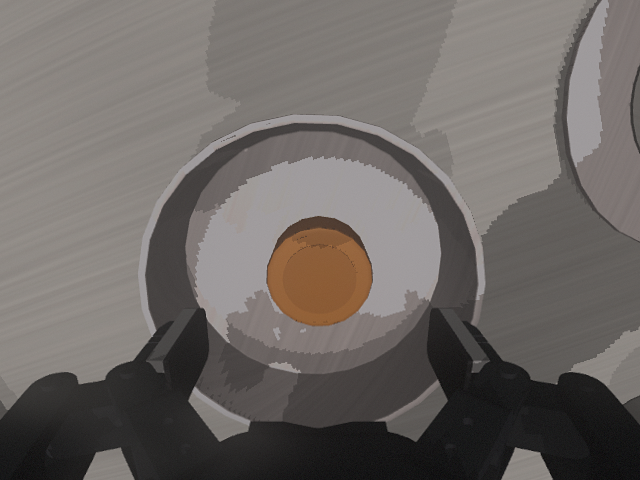

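```bash
python3 -c "
from h import *
c=load('w6');print(px2w(c,319.8,277.3,35),w2px(c,[543.6,-278.5,35]),w2px(c,[543.6,-278.5,74]))"
```

```text
[ 543.12578621 -277.1002388    35.        ] [317.53605618 278.9558303 ] [317.04423374 312.95907505]
```

```bash
python3 -m creep '{"delta_pos":[[0,0,-0.02],[0,0,-0.02],[0,0,-0.015],[0,0,-0.008],[0,0,-0.003],[0,0,0]],"turn":[0,0,0,0,0,0],"jaw":[-1,-1,-1,-1,-1,-1]}' 60; python3 -c "
from h import *
snap('wrist','w7');print(status.get_state()['position'])"
```

```text
clock: 12.68
position: [543.4, -278.7, 3.9]
eef_rot: [0.816, 0.578, -0.007, -0.006]
contact_force: [0.5, -0.0, -0.5]
opening: 1.001
[ 543.52514106 -278.68921462    4.06088079]
```

View pics/w7.png

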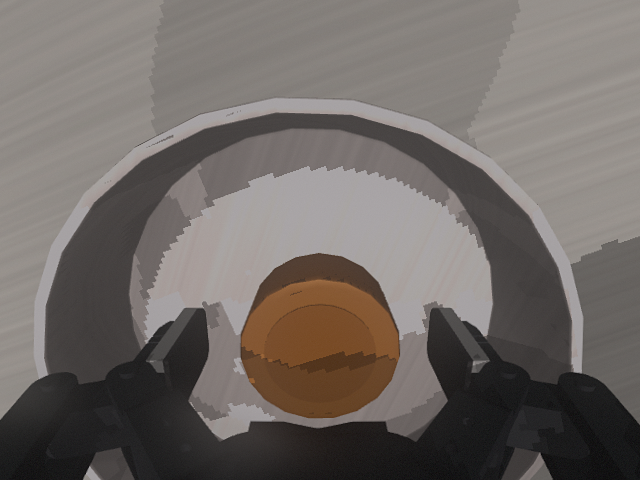

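```bash
python3 -m creep '{"delta_pos":[[0,0,0],[0,0,0],[0,0,0],[0,0,0],[0,0,0],[0,0,0]],"turn":[0,0,0,0,0,0],"jaw":[1,1,1,1,1,1]}' 50; python3 -c "
from h import *
snap('wrist','w8');print(status.get_state()['position'])"
```

```text
clock: 13.48
position: [544.3, -278.9, 5.5]
eef_rot: [0.816, 0.579, -0.006, -0.005]
contact_force: [0.9, 0.6, -0.4]
opening: 0.642
[ 544.32127348 -278.83294522    5.49994219]
```

View pics/w8.png

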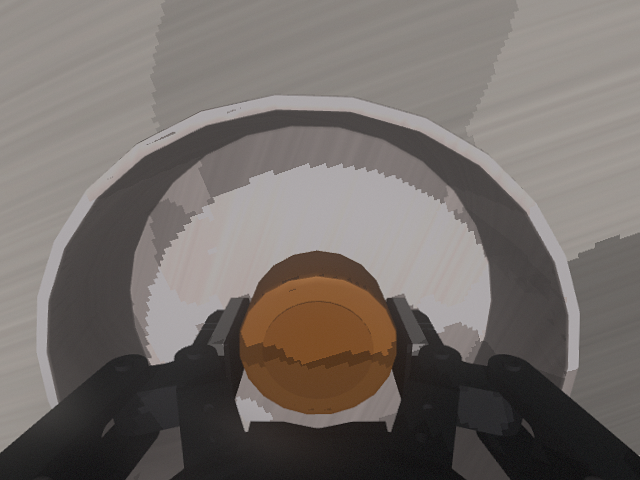

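```bash
python3 -m creep '{"delta_pos":[[0,0,0.004],[0,0,0.01],[0,0,0.02],[0,0,0.03],[0,0,0.035],[0,0,0.035],[0,0,0.03],[0,0,0.02],[0,0,0]],"turn":[0,0,0,0,0,0,0,0,0],"jaw":[1,1,1,1,1,1,1,1,1]}' 60; python3 -c "
from h import *
snap('side','s9');snap('wrist','w9');crop('s9',360,150,520,400,2.4,'s9a');print(status.get_state()['position'])"
```

```text
clock: 14.65
position: [543.7, -279.9, 205.1]
eef_rot: [0.816, 0.578, -0.004, -0.003]
contact_force: [0.2, -0.5, -1.5]
opening: 0.637
[ 543.00165282 -279.35902625  202.9981263 ]
```

View pics/s9a.png

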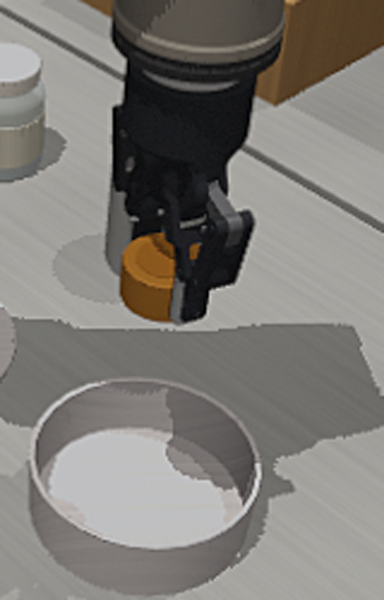

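View pics/w9.png

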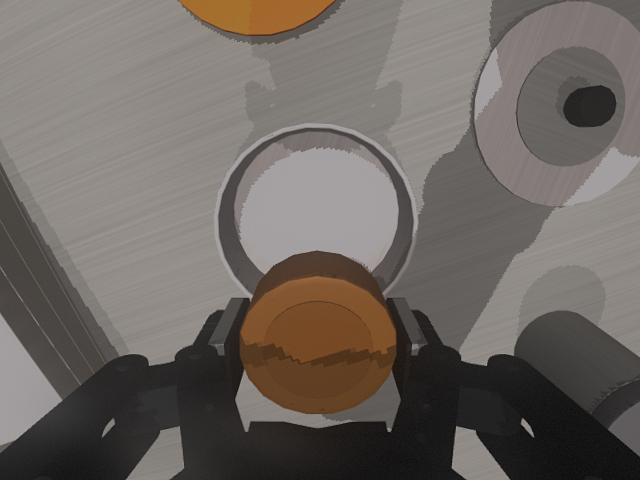

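```bash
python3 -c "
from h import *
c=load('w9');p=px2w(c,318.5,344.8,203+29.5);print(p, p-[543.0,-279.4,203]); print(w2px(c,[543,-279.4,232.5]))"
python3 -m creep '{"delta_pos":[[0,0.03,0],[0,0.05,0],[0,0.05,0],[0,0.05,0],[0,0.05,0],[0,0.05,0],[0,0.05,0],[0,0.05,0],[0,0.05,0],[0,0.03,0],[0,0.01,0],[0,0,0]],"turn":[0,0,0,0,0,0,0,0,0,0,0,0],"jaw":[1,1,1,1,1,1,1,1,1,1,1,1]}' 60
```

```text
[ 541.44111374 -278.16370729  232.5       ] [-1.55888626  1.23629271 29.5       ]
[316.62600606 349.57121028]
clock: 16.25
position: [533.1, 203.5, 192.5]
eef_rot: [0.817, 0.577, -0.013, -0.007]
contact_force: [0.2, -1.7, -1.8]
opening: 0.638
```

```bash
python3 -m creep '{"delta_pos":[[0.002,0.03,0],[0.002,0.03,0],[0.001,0.012,0],[0,0.003,-0.01],[0,0,0],[0,0,0]],"turn":[0,0,0,0,0,0],"jaw":[1,1,1,1,1,1]}' 60; python3 -c "
from h import *
snap('side','s10');snap('wrist','w10');snap('top','t10');print(status.get_state()['position'],status.get_state()['eef_rot'])"
```

```text
clock: 17.0
position: [539.5, 270.1, 180.7]
eef_rot: [0.82, 0.572, -0.015, -0.005]
contact_force: [-0.2, 0.9, -0.2]
opening: 0.639
[539.41974791 270.75093468 180.93137002] [ 0.81975337  0.57249864 -0.01479499 -0.0055521 ]
```

View pics/s10.png

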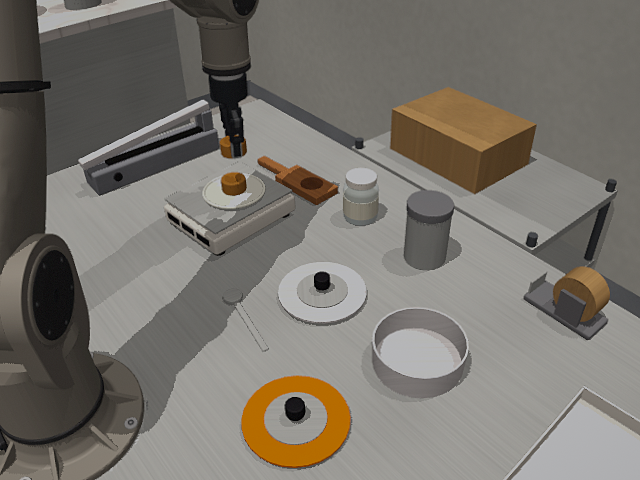

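View pics/w10.png

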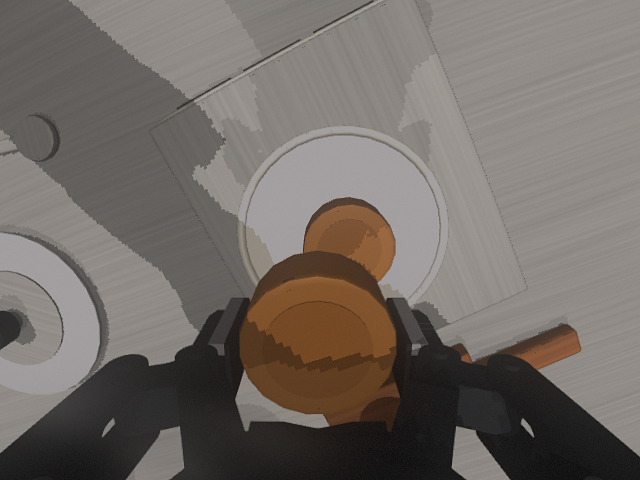

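View pics/t10.png

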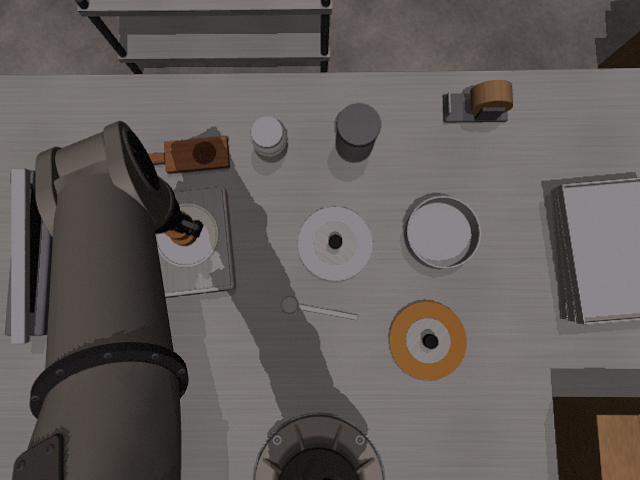

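```bash
python3 -c "
from h import *
c=load('w10');p=px2w(c,350,249,109);print('base',p);q=px2w(c,318.7,344.6,180.8+29.5);print('held top',q)
# held cake axis tilt: shift centre
from scipy.spatial.transform import Rotation as Ro
print('tool z',Ro.from_quat(status.get_state()['eef_rot']).as_matrix()[:,2])
crop('s10',150,90,310,260,4.5,'s10a');crop('w10',220,110,460,430,2.4,'w10a')"
```

```text
base [539.01743298 289.48228852 109.        ]
held top [537.37814008 272.20203993 210.3       ]
tool z [-0.03061363 -0.00783751 -0.99950056]
```

View pics/s10a.png

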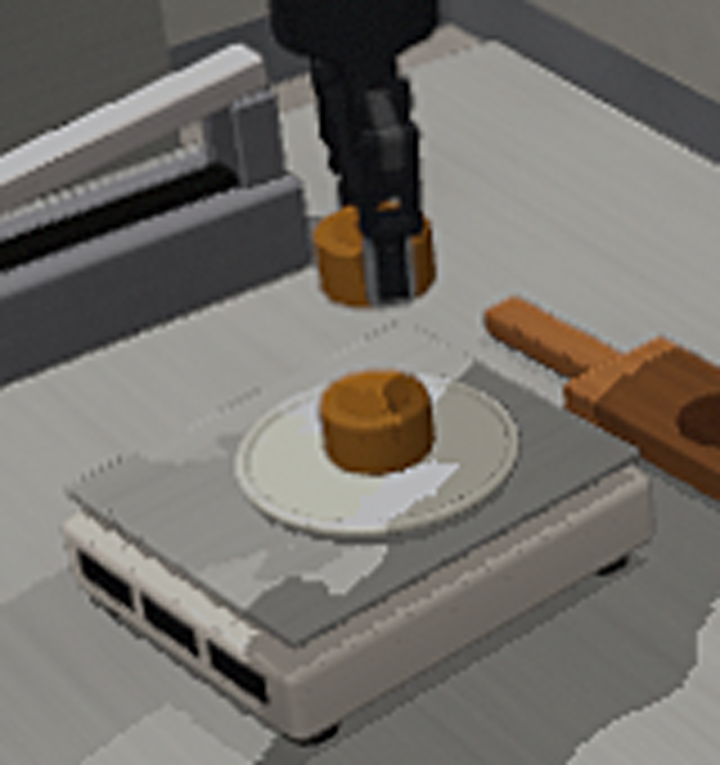

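View pics/w10a.png

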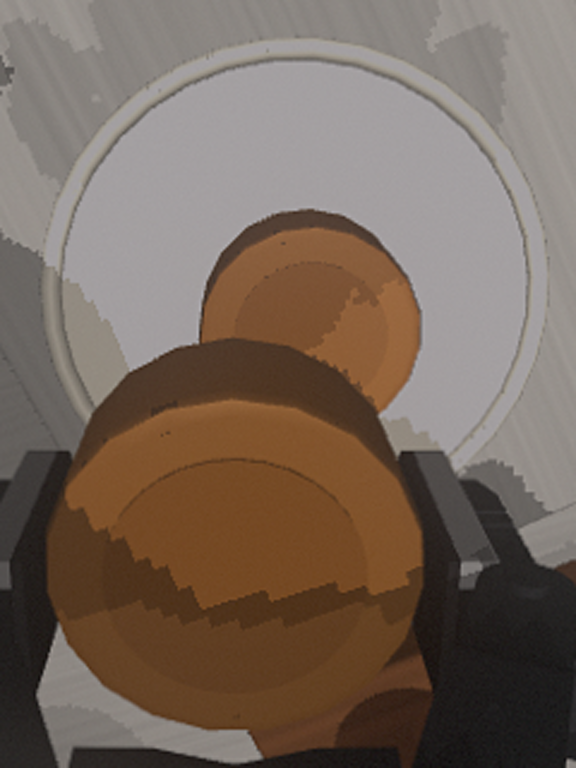

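```bash
python3 -c "
from h import *
s=load('s10');print(px2w(s,150+377/4.5,90+397/4.5,109));print(px2w(s,150+376/4.5,90+235/4.5,210.3))
c=load('w10');print(px2w(c,349.6,243.3,109))"
```

```text
[537.8989934  284.26944026 109.        ]
[534.40065765 260.0903266  210.3       ]
[535.62857088 290.39673858 109.        ]
```

```bash
python3 -m creep '{"delta_pos":[[0,0.006,-0.01],[0,0.006,-0.015],[0,0,-0.015],[0,0,-0.012],[0,0,0],[0,0,0]],"turn":[0,0,0,0,0,0],"jaw":[1,1,1,1,1,1]}' 60; python3 -c "
from h import *
snap('side','s11');snap('wrist','w11');print(status.get_state()['position'],status.get_state()['eef_rot'])
crop('s11',170,110,290,230,6,'s11a');crop('w11',220,180,460,430,2.4,'w11a')"
```

```text
clock: 17.9
position: [538.9, 283.3, 124.3]
eef_rot: [0.82, 0.573, -0.016, -0.006]
contact_force: [-0.1, 0.7, -1.8]
opening: 0.633
[538.89282885 283.39128267 124.51569416] [ 0.81965267  0.57262883 -0.01532822 -0.00554686]
```

View pics/s11a.png

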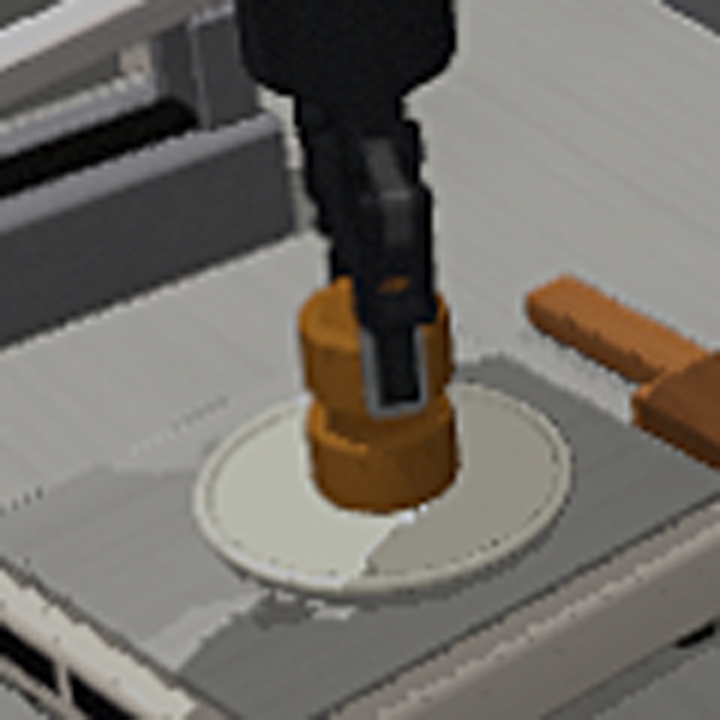

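View pics/w11a.png

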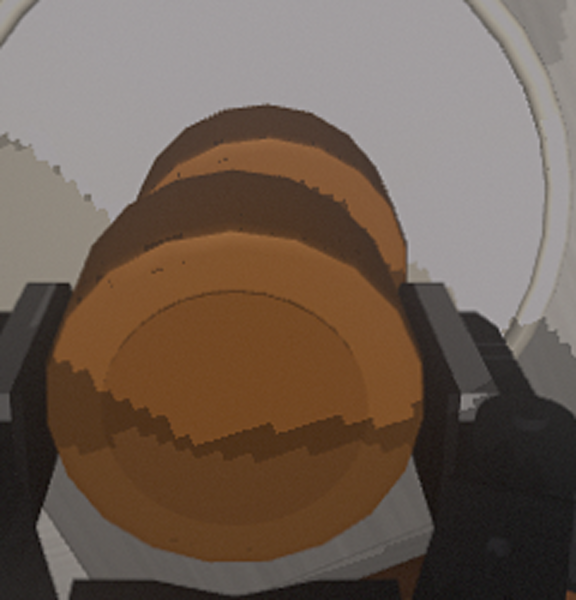

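```bash
cat > rel.py <<'E'
from h import *
from scipy.optimize import least_squares
A=np.linspace(0,2*np.pi,361)
def circ(c,x,y,z,r=28,n=(0,0)):
    P=np.stack([x+r*np.cos(A),y+r*np.sin(A),z+r*(n[0]*np.cos(A)+n[1]*np.sin(A))],1)
    return cv2.projectPoints(P,cv2.Rodrigues(c['R'])[0],np.ravel(c['t']),c['mtx'],np.array([float(c['k1']),0,0,0]))[0][:,0]
E
python3 - <<'E'
from rel import *
c=load('w11');s=load('s11')
g=lambda a,b:(220+a/2.4,180+b/2.4)
n=(-.0306,-.0078) # plane slope: z = -(nx x+ny y)/nz
# tool z=(-.0306,-.008,-1): plane perpendicular: dz=-(.0306dx+.008dy)
n=(-.0306,-.008)
def topfit(z,umid,vmin,n):
    f=lambda p:(lambda q:[ (q[:,0].min()+q[:,0].max())/2-umid, q[:,1].min()-vmin])(circ(c,p[0],p[1],z,28,n))
    return least_squares(f,[538,284]).x
print('base w',topfit(109,g(272,0)[0],g(0,138)[1],(0,0)))
# held top: left 48,right 423, topmost 232
print('held top w',topfit(124.5+29.5,g(235.5,0)[0],g(0,232)[1],n))
q=circ(c,*topfit(124.5+29.5,g(235.5,0)[0],g(0,232)[1],n),154,28,n);print((q.max(0)-q.min(0))*2.4,'obs 375 x 330')
# held bottom topmost 170
f=lambda p:circ(c,p[0],p[1],124,28,n)
for dx in(0,):
    h=topfit(124.0,g(236,0)[0],g(0,170)[1],n);print('held bottom w',h)
# side: u mids
for nm,z,um in(('base',109,170+383.5/6),('held',154,170+376.5/6)):
    # line of positions: solve y for x=538
    r=least_squares(lambda p:[circ(s,538,p[0],z)[:,0].min()/2+circ(s,538,p[0],z)[:,0].max()/2-um],[284]).x
    print('side',nm,'x=538 -> y',r, w2px(s,[548,284,z])-w2px(s,[538,284,z]),w2px(s,[538,294,z])-w2px(s,[538,284,z]))
E
```

```text
base w [540.66029169 290.18977452]
held top w [539.65569  284.179331]
[392.60739436 339.93837887] obs 375 x 330
held bottom w [539.7554771  283.62321641]
side base x=538 -> y [283.83182395] [ 3.79857979 -1.57729202] [-2.40536216 -1.80215652]
side held x=538 -> y [279.85557035] [ 3.88399147 -1.54613684] [-2.44087994 -1.74853825]
```

```bash
python3 -m creep '{"delta_pos":[[0,0.003,0],[0,0.002,-0.004],[0,0,-0.004],[0,0,0],[0,0,0]],"turn":[0,0,0,0,0],"jaw":[1,1,1,1,1]}' 60; python3 -c "
from h import *
snap('side','s12');snap('wrist','w12');print(status.get_state()['position'],status.get_state()['eef_rot'])
crop('s12',190,120,280,220,6,'s12a');crop('w12',220,180,460,430,2.4,'w12a')"
```

```text
clock: 18.62
position: [539.2, 289.1, 116.8]
eef_rot: [0.82, 0.573, -0.015, -0.006]
contact_force: [0.6, 0.7, -0.8]
opening: 0.643
[539.21421214 289.13829501 116.8341402 ] [ 0.81963263  0.57267663 -0.01454681 -0.00567561]
```

View pics/s12a.png

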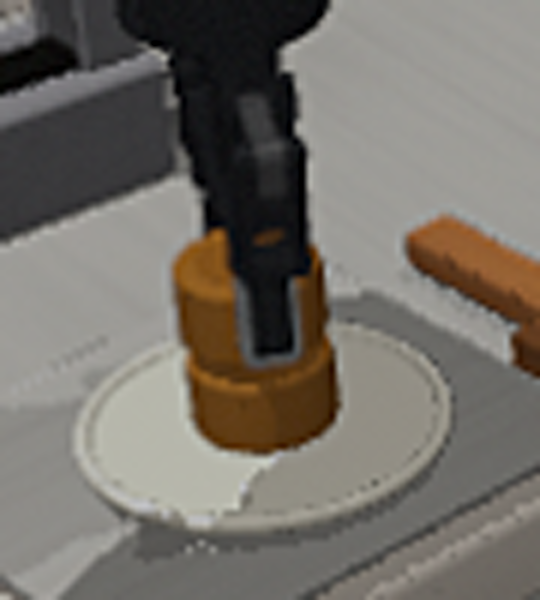

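View pics/w12a.png

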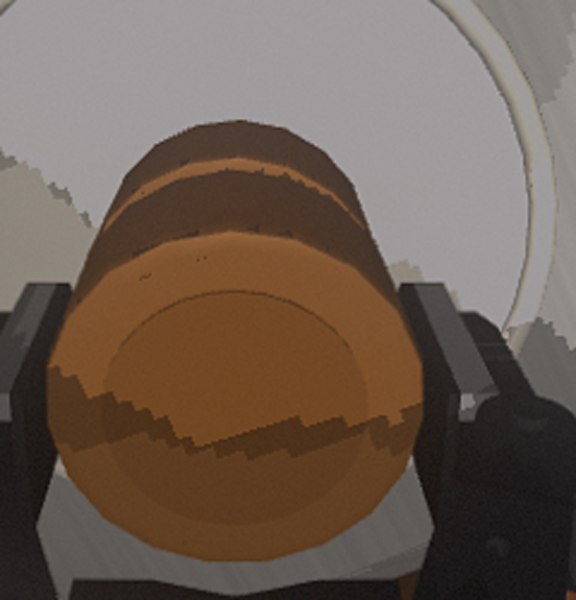

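Run:
```python
from rel import *
c=load('w12');s=load('s12')
g=lambda a,b:(220+a/2.4,180+b/2.4)
n=(-.0306,-.008)
def topfit(z,umid,vmin,n):
    f=lambda p:(lambda q:[ q[np.argmin(q[:,1]),0]-umid, q[:,1].min()-vmin])(circ(c,p[0],p[1],z,28,n))
    return least_squares(f,[538,288],diff_step=1e-4).x
print('base top w',topfit(109,g(237,0)[0],g(0,158)[1],(0,0)))
print('base bot w',topfit(79,g(237,0)[0],g(0,121)[1],(0,0)))
print('held top w',topfit(146.3,g(236,0)[0],g(0,232)[1],n))
print('held bottom w',topfit(116.3,g(236,0)[0],g(0,169)[1],n))
for nm,z,um in(('base',109,190+265/6),('held',146,190+251.5/6)):
    q=lambda p:circ(s,538,p[0],z)[:,0]
    print('side',nm,least_squares(lambda p:[q(p).min()/2+q(p).max()/2-um],[284]).x)
for z in(79,109,116.3,146.3): print(z,w2px(s,[538,288,z]))
```

```text
base top w [540.42828635 289.41415822]
base bot w [540.80663179 288.76303835]
held top w [540.11290032 290.03792856]
held bottom w [540.05585807 289.51244116]
side base [282.79848105]
side held [284.81967249]
79 [234.31842745 188.88749276]
109 [232.91636304 177.53199749]
116.3 [232.57073594 174.72384308]
146.3 [231.1318482  162.99475941]
```

```bash
python3 -m creep '{"delta_pos":[[0.0005,-0.001,-0.003],[0,0,-0.002],[0,0,-0.001],[0,0,0]],"turn":[0,0,0,0],"jaw":[1,1,1,1]}' 60
```

```text
clock: 19.23
position: [539.8, 287.9, 110.4]
eef_rot: [0.82, 0.573, -0.015, -0.006]
contact_force: [0.0, 0.6, -0.8]
opening: 0.636
```

```bash
python3 -m creep '{"delta_pos":[[0,0,-0.001],[0,0,0]],"turn":[0,0],"jaw":[1,1]}' 60; python3 -c "
from h import *
snap('side','s13');print(status.get_state()['position'],status.get_state()['contact_force'])
crop('s13',190,120,280,220,6,'s13a')"
```

```text
clock: 19.48
position: [540.0, 288.1, 109.7]
eef_rot: [0.82, 0.573, -0.014, -0.006]
contact_force: [0.3, -0.5, 0.7]
opening: 0.64
[539.99732126 288.09759301 109.66076386] [0.15877006 1.00355363 0.06446818]
```

View pics/s13a.png

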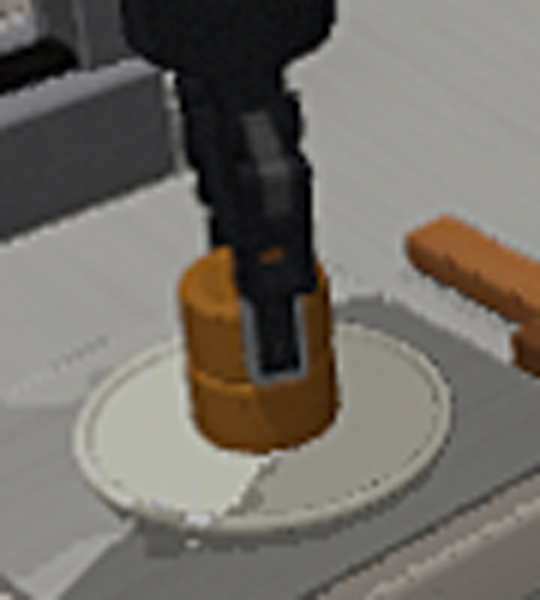

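```bash
python3 -m creep '{"delta_pos":[[0,0,-0.0005],[0,0,0],[0,0,0],[0,0,0],[0,0,0],[0,0,0],[0,0,0],[0,0,0.005],[0,0,0.015],[0,0,0.03],[0,0,0.03],[0,0,0]],"turn":[0,0,0,0,0,0,0,0,0,0,0,0],"jaw":[1,-0.35,-0.5,-0.7,-1,-1,-1,-1,-1,-1,-1,-1]}'; python3 -c "
from h import *
snap('side','s14');snap('wrist','w14');print(status.get_state()['position'],status.get_state()['contact_force'])
crop('s14',190,120,280,220,6,'s14a')"
```

```text
clock: 21.02
position: [540.5, 288.0, 195.3]
eef_rot: [0.82, 0.572, -0.013, -0.006]
contact_force: [-0.4, -0.4, -0.1]
opening: 0.999
[539.40188584 287.55422021 192.8184768 ] [ 0.48919224 -0.38669024 -0.33461248]
```

View pics/s14a.png

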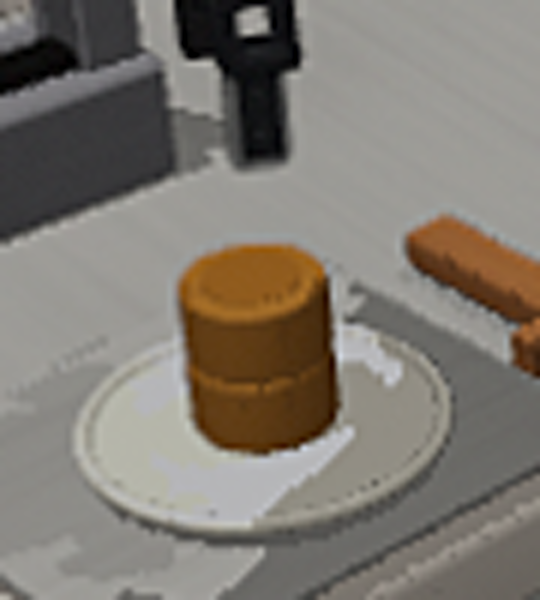

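View pics/w14.png

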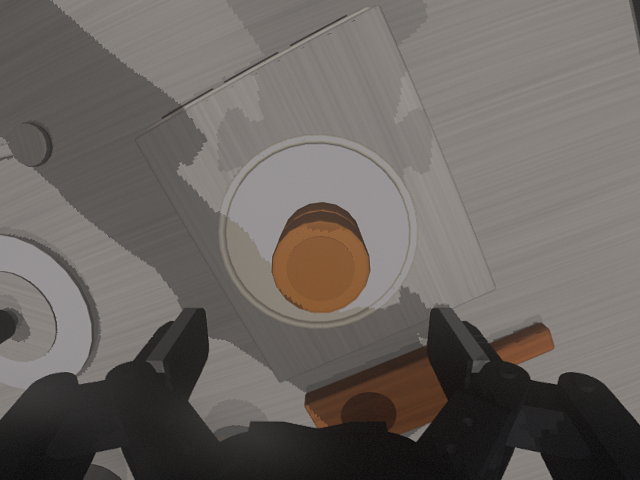

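The cakes are stacked flush and level. I'll back the arm away and check the stack from above.

```bash
python3 -m creep '{"delta_pos":[[0,0,0.03],[0,0,0.03],[-0.03,0.04,0],[-0.04,0.045,0],[-0.04,0.045,0],[-0.04,0.045,0],[-0.04,0.045,0],[-0.04,0.045,0],[0,0,0],[0,0,0]],"turn":[0,0,0,0,0,0,0,0,0,0],"jaw":[-1,-1,-1,-1,-1,-1,-1,-1,-1,-1]}'; python3 -c "
from h import *
snap('side','s15');snap('top','t15')
crop('t15',130,180,240,305,4.5,'t15a')
t=load('t15')"
```

```text
clock: 22.38
position: [298.2, 555.5, 247.2]
eef_rot: [0.82, 0.571, -0.021, -0.003]
contact_force: [0.3, -1.1, -0.2]
opening: 1.001
```

View pics/t15.png

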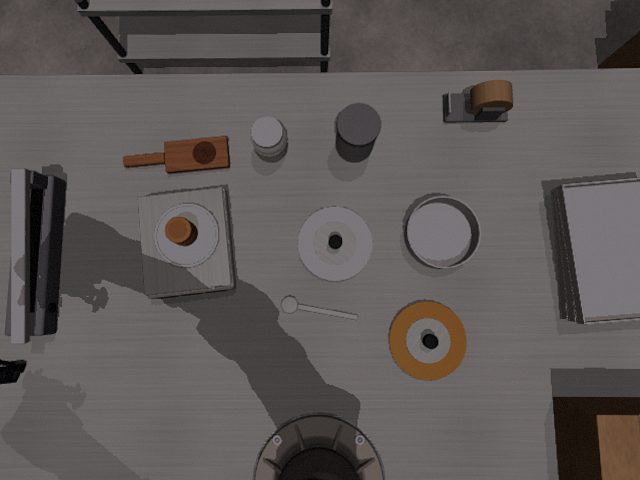

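View pics/t15a.png

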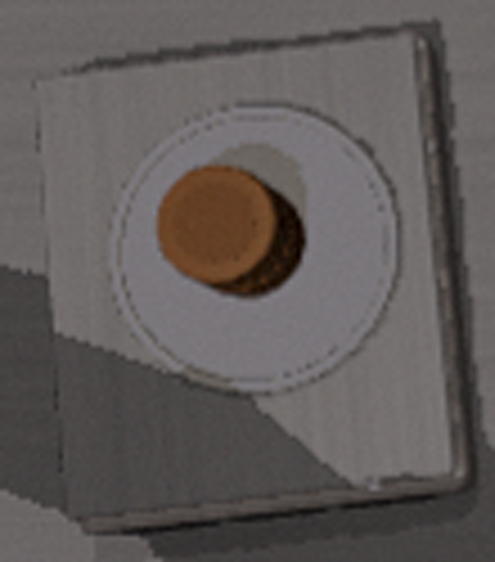

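View pics/s15.png

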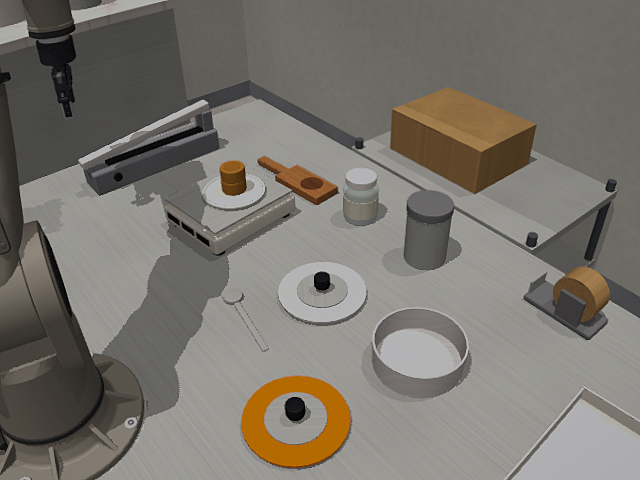

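```bash
python3 -c "
from h import *
t=load('t15')
print(px2w(t,130+217/4.5,180+223/4.5,139),px2w(t,130+235/4.5,180+236/4.5,109))
s=load('s15')
print('lid knob',px2w(t,335,241,49))"
```

```text
[538.26112084 283.0797556  139.        ] [536.5228227  283.11529906 109.        ]
lid knob [524.07815953 -43.85278017  49.        ]
```

The centres are within about 2 mm, the lid is flat and more than 240 mm from the tub, and the arm is clear. I'm handing the job in.

```bash
python3 -c "
from bench import workorder,status
print(workorder.close_job()); print(status.get_state()['clock'])"
```

```text
the job is handed in; nothing more can be done
None
the job is handed in; nothing more can be done
```

The job is done and handed in; the last clock reading was 22.4 s of the 64 s. I lifted the lid off by its knob and set it flat, knob up, at about (524, -42) mm, roughly 240 mm from the tub. I then lifted the cake out of the tub, laid it on the scale's cake, let go, and moved the arm clear.

- **Stack:** in the last top view the upper cake's centre is about 2 mm from the lower one's. The side view shows them flush and level.
- **Other items:** by eye, the tub, plate, orange look-alike and bystanders show no visible movement from the first pictures.
- **Disagreements:** the three cameras differed by 4–7 mm in absolute position. For the final placing I therefore compared the two cakes directly, where the wrist and side views agreed within about 2 mm. The tool leaned about 0.03 rad while placing, and the cake settled flat on release.

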